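Unlatch the tap holder and hold its bar up

ROBOT

A 7-joint arm with a two-finger parallel gripper is mounted at the origin on the work surface. World frame = base frame: x ahead of the robot, y to its left, z up, the work surface at z = 0. Lengths are in mm, angles in rad, forces in N, time in s.
With the tool pointing down it reaches from about 425 to 975 mm from the base axis. Payload 16.7 kg.
Tool frame: the origin (TCP) lies between the finger pads; the fingertips stand 17 mm ahead of it and the grasp point (between the pads) lies 2 mm behind it; y points along the fingers, z is the direction in which the jaws open and shut, and the axes are right-handed (so a half turn about y gives the same grasp; the last joint's range is limited). The gripper opens to 85 mm and grips with 20 to 120 N. Pads are 22 mm wide; open, the fingers measure 114 mm over their backs; the gripper's body (76 mm by 85 mm) begins 54 mm behind the grasp point. The pads swing forward as they close: fully open they stand 13 mm farther back than shut.
Start: joints at [-1.315, 0.426, 0.074, 1.606, -0.034, 1.111, -0.067], TCP at [265.84, 620.408, 248.302] pointing down, gripper open.
Joint ranges: [-2.85, 2.85], [-0.5, 2.14], [-1.23, 1.37], [0.21, 2.46], [-1.02, 4.16], [0.16, 2.05], [-2.73, 2.73]. Speed limits (rad/s): [1.89, 1.89, 2.39, 2.39, 3.01, 3.01, 3.01].

INTERFACE

Orientations are given as a 3x3 rotation matrix whose columns are the frame's x, y, z axes.
In Python, from rig import r gives the robot as it stands. The module is installed in compiled form; this text tells all that it offers. Calls block until the motion is done:
- r.move_pose(position, orientation): joint-space move of the TCP to a pose.
- r.move_l(position, rotation=None, feed=150, threshold=None): straight line of the TCP; rotation=None keeps the orientation; feed is the mean speed in mm/s. With threshold (N) it stops when the force on the tool has changed by that much, and returns True; else False.
- r.goto_joints(angles): joint-space move.
- r.open_gripper() and r.close_gripper(newtons=None): open the fingers fully, or close them until they stop; newtons is the grip in N (None keeps the last).
- r.dwell(seconds).
- r.inverse_kinematics(position, orientation): joint angles nearest the present ones, or None.
- r.get_image(name): name is "scene" or "top" or "wrist"; returns the picture (420x560x3 uint8, blue, green, red); there is no depth.
- r.get_calibration(name): a dict with "intrinsics" (3x3 intrinsics, pixels), "distortion" ([k1, k2, p1, p2, k3] as OpenCV has them; the pictures are not rectified), "rvec" (rotation vector, rad) and "tvec" (3), from world to camera coordinates, as OpenCV has them. Camera axes: x right, y down, z forward; pixel columns grow to the right and rows downward; lengths in mm; the calibration is good to about 2 mm. A picture is of the moment at which its call begins: read the wrist's pose just before it. get_calibration takes no time and is no camera call; for the wrist camera it gives the pose at the moment of the call.
A pose or a line that the arm cannot do raises r.PlanningError and nothing moves.
- r.finish_job(): hands the job in, once; it reports no verdict.
Readings, each from a call of its own:
- r.get_time(): time.
- r.get_joint_positions(): joint angles.
- r.get_dq(): joint speeds.
- r.get_joint_torque(): joint torques, N m.
- r.get_position(): TCP position.
- r.get_orientation(): TCP orientation.
- r.get_ft_force(): force on the tool from outside, world axes, zero at the start.
- r.get_wrist_torque(): the same for the moment, N m.
- r.get_finger_gap(): finger opening in mm.
Only numpy, scipy, OpenCV 4.12 (cv2) and the standard library are available. Lean on these libraries where they do the work, as an engineer would, in place of code of your own. Each camera call takes 0.05 s, during which the arm holds its last target. There are 200 camera calls.

TASK

Open the holding clamp so that the tap spout lying in it can be taken out: swing the steel hasp by its red peg a full quarter turn off the nose of the blue bar, then pull the yellow latch handle sideways, out against its spring, and lift the bar's nose at least 8 cm up off its ball. Finish while still gripping the bar or its handle and holding it raised and still; do not disturb the tap spout, wrench, screwdriver or tub.

Things in the scene. Friction and masses are not known exactly. Their poses are not given: they have to be found in the camera images.
- clamp: tap-holding clamp, fixed, placed and turned anew each time. Dark base plate 300 x 120 x 12 mm; origin at the centre of its underside, z up. x runs along the blue bar from nose (x -90 mm) to hinge (x +110); y points out along the yellow latch handle. Steel ball 30 mm across under the nose, centre x -90, y 0, z 65. Hasp post at x -90, y -50. Spout cradle at x +35
- bar: blue bar, 0.6 kg, with a hollow head 50 x 44 mm over the ball. Origin on its hinge pin at x +110, y 0, z 75 mm of the clamp, the pin along the clamp's y. The nose swings up about it (at most 1.1 rad) in an arc of 200 mm radius and falls back if let go. Held down by the latch's fork under the ball, and by the hasp while that lies over the head
- bar_nose (a point): point on top of the bar's head, straight above the ball, 95 mm above the worktop while the bar is down
- latch (a joint): how far the sprung latch is pulled out along the clamp's +y, m: 0 at rest, stop at 0.028; the bar is free of the ball from about 0.021. The spring pulls back with 4 N at rest, 9.5 N at the stop. The latch rides on the bar, so the bar can be lifted by the handle while it is pulled
- latch_handle (a point): middle of the yellow latch handle, a level round rod 16 mm across, 55 mm long, along the clamp's y, with a black end disc 28 mm across whose inner face is 25 mm farther out. With the bar down and latch in: x -90, y 64, z 75 mm of the clamp. 27 mm of free rod inboard. Can be pinched from above, fingers on its sides along the clamp's x; it can turn in the fingers as the bar rises
- hasp (a joint): turn of the hasp strap about its upright post, rad: 0 lying across the bar's head towards +y of the clamp, grows anticlockwise seen from above, its free end going out past the nose (points along the clamp's -x at 1.57); stop at 2.3. Stays where it is left; about 1 N at the peg moves it; starts at 0 to 0.3
- hasp_peg (a point): gripping point on the red upright round peg, 14 mm across and 42 mm tall, at the hasp's free end; 130 mm above the worktop, 16 mm below the peg's top and 26 mm above the strap. It circles the post at 58 mm radius
- hasp_pivot (a point): top of the hasp's post, the upright axis about which the hasp turns, 104 mm above the worktop
- tap_middle (a point): centre of the black tap spout, a round tube 28 mm across and 220 mm long with a brass end, lying loose along the clamp's y axis in the cradle under the bar, 45 mm above the worktop; leave it there
- wrench: steel wrench, 180 mm long, origin under its middle, lying flat beside the clamp; leave it alone
- screwdriver: yellow-handled screwdriver, 200 mm long, origin under its middle, lying beside the clamp; leave it alone
- tub: white tub with blue lid, 60 mm across, 70 mm tall, origin under its middle, beside the clamp; leave it alone

How it is judged:
By the outcome, as a careful person would: the job done as asked, in the order asked, and still so for the second after the job is handed in, while the arm keeps its last pose, push and grip.
It also fails if it takes over 45 s, if anything falls off the work surface, if the arm or the gripper's body presses on something with over 40 N, if the wrist force passes 120 N, or if a joint passes its speed limit or range.

## Working session

There is one attempt and no reset: what is moved stays moved. The work goes in short steps, each a Python script; the robot and the scene stay as the last script left them, time stands still between calls to the robot, and variables do not carry over. Pictures are saved under pics/ and viewed, about 8 in all and at most 12, crops included, and the job is handed in when it is done.

```bash
mkdir -p pics; python3 - <<'E'
from rig import r
import cv2,numpy as np
for n in("top","scene"):
    cv2.imwrite(f"pics/{n}0.png",r.get_image(n)); c=r.get_calibration(n)
    R=cv2.Rodrigues(np.array(c["rvec"],float))[0]; print(n,c["intrinsics"],c["distortion"],-R.T@np.array(c["tvec"]).ravel())
print(r.get_orientation(),r.get_time())
E
```

```text
top [[403.76962875   0.         281.50251671]
 [  0.         403.76962875 209.96933132]
 [  0.           0.           1.        ]] [0.03712821 0.         0.         0.         0.        ] [428.21500685  31.5371339  917.8879759 ]
scene [[463.24147398   0.         278.92366816]
 [  0.         463.24147398 212.16994547]
 [  0.           0.           1.        ]] [-0.04321391  0.          0.          0.          0.        ] [1113.95348362 -413.41176014  615.782155  ]
[[ 9.19157484e-01 -3.80916759e-04  3.93890054e-01]
 [-3.93890230e-01 -1.08869779e-03  9.19156843e-01]
 [ 7.87049846e-05 -9.99999335e-01 -1.15072411e-03]] 0.1
```

View pics/top0.png

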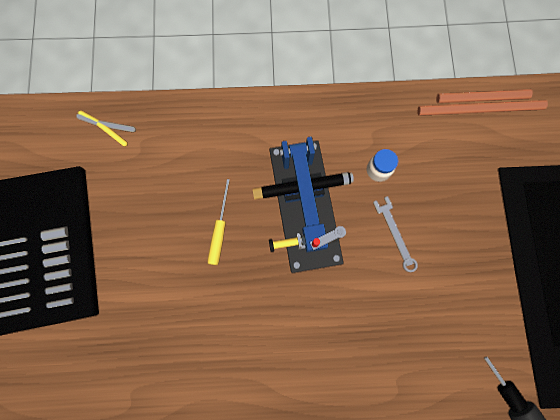

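View pics/scene0.png

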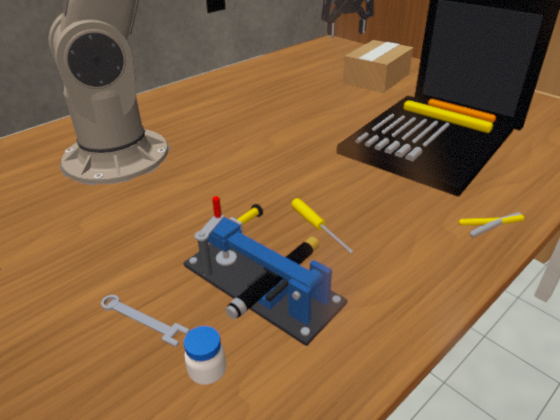

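The top view shows the clamp with its nose toward the robot. The red peg is at about (316,242), the hasp post at (340,232), the yellow handle at (288,243) with its disc at (271,245), and the plate spans (270,145) to (343,270). The scene view shows the red peg at (217,205) and the handle at (248,216).

```bash
cat > h.py <<'E'
from rig import r
import cv2,numpy as np
def cal(n):
    c=r.get_calibration(n); K=np.array(c["intrinsics"],float); D=np.array(c["distortion"],float)
    R=cv2.Rodrigues(np.array(c["rvec"],float))[0]; return K,D,R,-R.T@np.array(c["tvec"],float).ravel()
def rays(c,px):
    u=cv2.undistortPoints(np.array(px,float).reshape(-1,1,2),c[0],c[1]).reshape(-1,2)
    return np.c_[u,np.ones(len(u))]@c[2]
def onplane(c,px,z):
    d=rays(c,px); return c[3]+d*((z-c[3][2])/d[:,2])[:,None]
def tri(cs,ps):
    A=np.zeros((3,3));b=np.zeros(3)
    for c,p in zip(cs,ps):
        d=rays(c,[p])[0]; d/=np.linalg.norm(d); P=np.eye(3)-np.outer(d,d); A+=P;b+=P@c[3]
    return np.linalg.solve(A,b)
def mask(im,col):
    H,S,V=cv2.split(cv2.cvtColor(im,cv2.COLOR_BGR2HSV)); H=H.astype(int)
    if col=="red": return ((H<5)|(H>174))&(S>190)&(V>90)
    if col=="yellow": return (abs(H-27)<6)&(S>170)&(V>110)
    if col=="blue": return (abs(H-110)<15)&(S>120)&(V>50)
    if col=="dark": return V<75
def cents(m,amin=8):
    n,l,s,ce=cv2.connectedComponentsWithStats(m.astype(np.uint8)); return [(s[i].tolist(),ce[i].round(1).tolist()) for i in range(1,n) if s[i][4]>=amin]
E
python3 - <<'E'
from h import *
t,s=cal("top"),cal("scene"); T=cv2.imread("pics/top0.png");S=cv2.imread("pics/scene0.png")
for n,I in(("top",T),("scene",S)):
    for c in("red","yellow"): print(n,c,cents(mask(I,c)))
m=np.zeros(T.shape[:2],np.uint8); m[130:285,245:365]=1
a=(mask(T,"dark")|mask(T,"blue")).astype(np.uint8)*m
a=cv2.morphologyEx(a,cv2.MORPH_CLOSE,np.ones((9,9)))
o=cv2.morphologyEx(a,cv2.MORPH_OPEN,cv2.getStructuringElement(cv2.MORPH_ELLIPSE,(25,25)))
cs=max(cv2.findContours(o,0,2)[0],key=cv2.contourArea).reshape(-1,2)
w=onplane(t,cs,12)[:,:2].astype(np.float32)
rc=cv2.minAreaRect(w); print(rc)
bp=np.argwhere(mask(T,"blue")&(m>0))[:,::-1]; 
v=T.copy(); v[o>0]=v[o>0]//2+np.array([0,90,0],np.uint8)
cv2.imwrite("pics/c1.png",np.hstack([cv2.resize(v[130:285,245:365],None,fx=3.3,fy=3.3),cv2.resize(T[130:285,245:365],None,fx=3.3,fy=3.3,interpolation=cv2.INTER_CUBIC)]))
E
```

```text
top red [([312, 238, 8, 9, 49], [315.6, 242.3])]
top yellow [([87, 114, 11, 7, 13], [92.2, 117.2]), ([117, 135, 10, 11, 17], [122.2, 139.5]), ([210, 220, 7, 32, 39], [212.8, 235.5]), ([216, 221, 9, 44, 59], [220.5, 243.8]), ([291, 238, 7, 3, 13], [294.5, 238.7]), ([208, 253, 2, 11, 12], [208.4, 258.4])]
scene red [([213, 197, 8, 20, 113], [216.5, 206.4])]
scene yellow [([404, 100, 89, 32, 947], [448.5, 115.7]), ([291, 198, 34, 32, 443], [307.2, 212.8]), ([238, 208, 21, 17, 172], [248.4, 215.2]), ([502, 215, 22, 9, 128], [512.6, 219.0]), ([459, 217, 40, 9, 220], [475.7, 220.7]), ([307, 239, 9, 5, 20], [311.4, 241.2])]
((639.9364624023438, -32.27500915527344), (299.737548828125, 130.2975616455078), 4.8508219718933105)
```

View pics/c1.png

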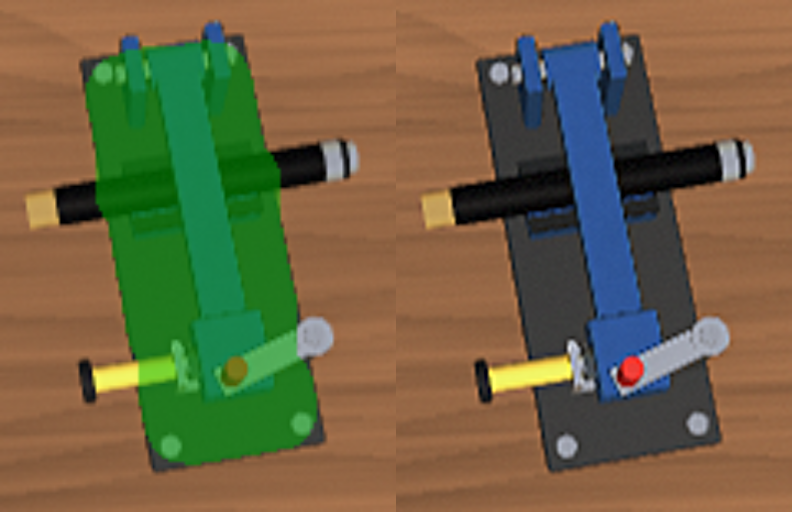

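Crop: plate corners are at crop pixels TL(477,62), TR(638,36), BR(720,440) and BL(550,471). The post top is at (712,336), the peg top at about (632,367), and the disc at (484,381).

```bash
python3 - <<'E'
from h import *
t,s=cal("top"),cal("scene")
f=lambda u,v:((u-396)/3.3+245-.35,v/3.3+130-.35)
C=onplane(t,[f(477,62),f(638,36),f(720,440),f(550,471)],12)[:,:2]
M=np.array([[150,60],[150,-60],[-150,-60],[-150,60]],float)
mu=C.mean(0); U,_,Vt=np.linalg.svd(M.T@(C-mu)); R=(U@Vt).T
print(mu,np.degrees(np.arctan2(R[1,0],R[0,0])),"res",(C-mu-M@R.T).round(1).tolist())
loc=lambda p:(R.T@(np.array(p)[:2]-mu)).round(1)
for n,p,z in(("pivot",f(712,336),104),("pegtop",f(633,365),146),("disc",f(484,381),75)):
    w=onplane(t,[p],z)[0]; print(n,w.round(1),loc(w))
p=tri([t,s],[(315.6,242.3),(216.5,206.4)]);print("peg tri",p.round(1),loc(p))
E
```

```text
[639.42970388 -34.09228153] 7.298637840867411 res [[-2.0, -1.4], [-2.5, 0.7], [2.5, 2.0], [2.1, -1.3]]
pivot [557.4 -96.3 104. ] [-89.3 -51.3]
pegtop [535.6 -42.4 146. ] [-104.     4.9]
disc [539.5  46.   75. ] [-89.   92.2]
peg tri [534.8 -41.8 126.2] [-104.8    5.7]
```

```bash
cat >> h.py <<'E'
MU=np.array([639.4,-34.1]); YAW=np.radians(7.25)
Rc=np.array([[np.cos(YAW),-np.sin(YAW)],[np.sin(YAW),np.cos(YAW)]])
W=lambda x,y,z:[*(MU+Rc@[x,y]),z]
def ori():
    z=np.r_[Rc[:,0],0]; y=np.array([0,0,-1.]); return np.c_[np.cross(y,z),y,z]
peg=lambda a,z=128:W(-90-58*np.sin(a),-50+58*np.cos(a),z)
E
python3 - <<'E'
from h import *
O=ori(); F=O*np.array([-1,1,-1]); q0=np.array(r.get_joint_positions())
P=peg(.256,200)
c=[(np.abs(q-q0).max(),i) for i,o in enumerate((O,F)) if (q:=r.inverse_kinematics(P,o)) is not None and (q:=np.array(q)) is not None]
print(c); i=min(c)[1]; o=(O,F)[i]; open("ori.txt","w").write(str(i))
r.move_pose(P,o); print(r.get_time(),r.get_joint_positions())
f0=np.array(r.get_ft_force())
print(r.move_l(peg(.256),feed=100,threshold=8))
r.close_gripper(30); print(r.get_time(),r.get_position(),r.get_finger_gap(),np.array(r.get_ft_force())-f0)
cv2.imwrite("pics/s1.png",r.get_image("scene"))
cv2.imwrite("pics/s1c.png",cv2.resize(cv2.imread("pics/s1.png")[130:310,140:380],None,fx=3,fy=3))
E
```

```text
[(np.float64(0.6751828656489973), 0), (np.float64(2.3935844797727723), 1)]
2.6333 [-0.66042812  0.31434504  0.7481607   1.99822658 -0.26622891  0.92679286
  0.35328583]
False
4.15 [534.81785884 -41.14277121 128.09819258] 13.167799966433469 [-1.80456703  1.7869117   2.46636718]
```

View pics/s1c.png

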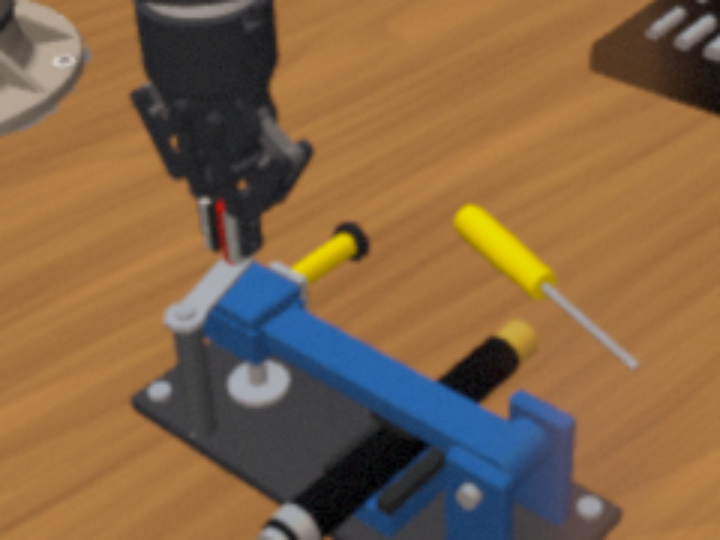

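The peg is held between the pads at crop (227,225), with a gap of about 13 mm. Next I swing the hasp.

```bash
python3 - <<'E'
from h import *
f0=np.array(r.get_ft_force()); mx=0
for a in np.linspace(.256,1.8,12)[1:]:
    r.move_l(peg(a),feed=60); f=np.linalg.norm(np.array(r.get_ft_force())-f0); mx=max(mx,f)
    if f>25: print("force",a,f); break
print(mx,r.get_finger_gap(),r.get_time(),r.get_position())
r.open_gripper(); p=peg(1.8,200); r.move_l(p,feed=200)
r.move_pose(W(-90,74,190),ori())
for n in("top","scene"): cv2.imwrite(f"pics/{n}2.png",r.get_image(n))
T=cv2.imread("pics/top2.png");S=cv2.imread("pics/scene2.png")
print(r.get_time())
cv2.imwrite("pics/s2c.png",np.hstack([cv2.resize(T[150:285,250:370],(400,450)),cv2.resize(S[140:290,150:283],(400,450))]))
a,b=cents(mask(T,"red")),cents(mask(S,"red"));print(a,b)
if a and b:
    p=tri([cal("top"),cal("scene")],[a[0][1],b[0][1]]); l=Rc.T@(p[:2]-MU); print(p,l,np.arctan2(-(l[0]+90),l[1]+50))
E
```

```text
10.304323109347123 13.171305010302522 7.3167 [ 502.79087134 -114.63717733  127.96099684]
9.2583
[([350, 253, 9, 8, 48], [354.4, 256.5])] [([169, 206, 9, 21, 122], [172.7, 215.7])]
[ 503.72061352 -115.22635229  126.94854354] [-144.83268499  -63.35514431] 1.8097063347219924
```

View pics/s2c.png

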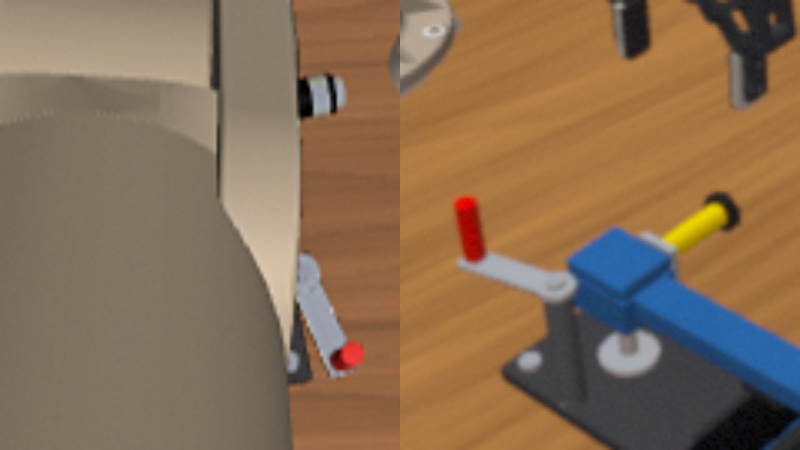

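The hasp is now at about 1.81 rad, clear of the head, and the peg stands at panel pixel (468,230). Next I grip the handle.

```bash
python3 - <<'E'
from h import *
r.move_l(W(-90,73,190)); f0=np.array(r.get_ft_force())
print(r.move_l(W(-90,73,73),feed=90,threshold=10), r.get_position())
r.close_gripper(60)
cf=lambda:np.r_[Rc.T@(np.array(r.get_ft_force())-f0)[:2],r.get_ft_force()[2]-f0[2]].round(1)
print("grip",r.get_finger_gap(),cf(),r.get_time())
for d in(8,16,22,26):
    r.move_l(W(-90,73+d,73),feed=50); print(d,(Rc.T@(np.array(r.get_position())[:2]-MU)).round(1),cf(),r.get_finger_gap())
cv2.imwrite("pics/s3.png",r.get_image("scene")); print(r.get_time())
cv2.imwrite("pics/s3c.png",cv2.resize(cv2.imread("pics/s3.png")[150:290,150:340],None,fx=3.5,fy=3.5))
E
```

```text
False [541.22997808  27.03197827  73.48795902]
grip 14.356943288564729 [4.  0.4 1.1] 11.6167
8 [-89.3  80.4] [ 4.8 -5.4  0.7] 14.428659394765848
16 [-89.3  88.1] [ 5.1 -6.4 -0.5] 14.203150928700573
22 [-89.3  93.9] [ 5.6 -8.7 -0.3] 14.465764685165828
26 [-89.3  97.7] [ 5.4 -9.   0.9] 13.802045405382751
12.8
```

View pics/s3c.png

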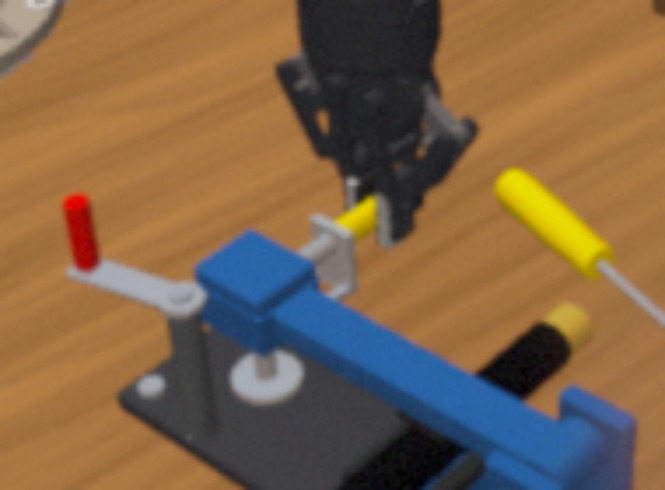

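The latch is out, with its fork plate about 25 mm off the head at crop (335,255) and a 9 N spring pull. Next I lift along the arc.

```bash
python3 - <<'E'
from h import *
f0=np.array(r.get_ft_force())
for a in np.linspace(0,.56,9)[1:]:
    r.move_l(W(110-200*np.cos(a),99,73+200*np.sin(a)),feed=70)
    f=np.array(r.get_ft_force())-f0; print(round(a,2),f.round(1),round(r.get_finger_gap(),1),np.round(r.get_position(),1))
    if np.linalg.norm(f)>35: print("STOP"); break
r.dwell(.5); print((np.array(r.get_ft_force())-f0).round(1),r.get_time())
for n in("scene","top"): cv2.imwrite(f"pics/{n}4.png",r.get_image(n))
S=cv2.imread("pics/scene4.png")
cv2.imwrite("pics/s4c.png",cv2.resize(S[120:400,80:400],None,fx=2.1,fy=2.1))
E
```

```text
0.07 [ 1.7 -1.1 -3.7] 14.1 [538.9  51.4  87.4]
0.14 [ 3.5  0.6 -7.7] 14.3 [540.1  51.5 101. ]
0.21 [ 1.2  0.6 -6.5] 13.7 [542.4  51.8 114.8]
0.28 [ 0.3 -0.5 -5.3] 13.8 [545.6  52.2 128.3]
0.35 [-3.3 -0.4 -3.5] 13.6 [549.5  52.6 141.5]
0.42 [-3.7  0.3 -6.8] 13.7 [554.1  53.2 154.1]
0.49 [-7.  -0.6 -4. ] 14.4 [559.8  53.8 166.6]
0.56 [-11.5  -0.9   0.3] 14.0 [566.2  54.6 178.5]
[-12.1  -1.3   0.1] 16.1
```

View pics/s4c.png

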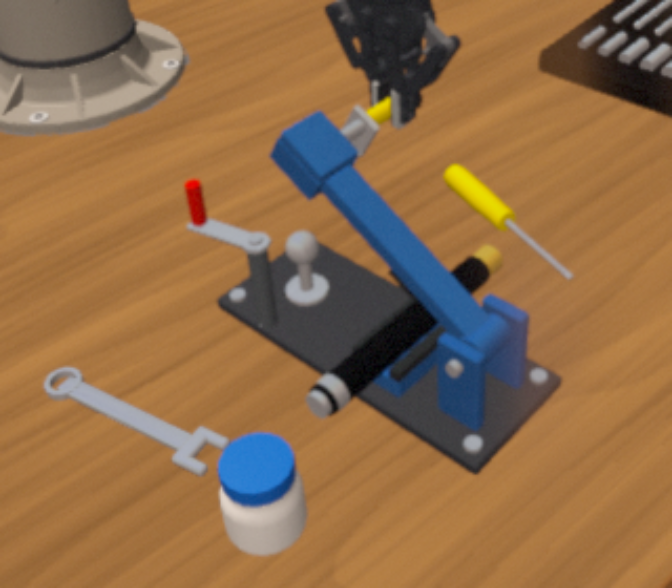

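The bar is up off the ball, the handle is gripped, and the other items look untouched. I'll do a quick stillness and disturbance check, then hand in.

```bash
python3 - <<'E'
from h import *
a,b=cv2.imread("pics/scene0.png"),cv2.imread("pics/scene4.png")
d=(cv2.absdiff(a,b).max(2)>60)
for n,(x0,y0,x1,y1) in dict(wrench=(95,290,182,350),tub=(183,325,230,385),driver=(288,195,355,255),spout_end=(225,283,262,320)).items(): print(n,d[y0:y1,x0:x1].sum())
p=np.array(r.get_position()); r.dwell(1); print(np.array(r.get_position())-p,np.abs(r.get_dq()).max(),r.get_finger_gap(),r.get_ft_force(),r.get_time())
r.finish_job()
E
```

```text
wrench 0
tub 0
driver 68
spout_end 0
[-0.01345    -0.00521089 -0.00213071] 0.002143113343570224 13.800039361353642 [-6.67606802 -9.37025743 -2.27060965] 17.2
the job is handed in; nothing more can be done
```

The clamp is open and the job is handed in at 17.2 s. The arm is still gripping the yellow handle and holding the bar raised.

- **Hasp:** I swung it by the red peg to about 1.81 rad, measured from two camera views afterwards. That is past the quarter turn (1.57 rad).
- **Latch:** I pulled it out about 25 mm, against roughly 9 N of spring force. The bar comes free at about 21 mm.
- **Bar:** I raised the nose along its arc by about 10 cm. That figure comes from the arm's position, and the last picture shows the head well clear of the ball.
- **Last checks:** Over a 1 s hold the arm moved less than 0.02 mm, the handle stayed gripped (13.8 mm gap), and the wrist force was about 12 N.
- **Other items:** Comparing the scene pictures before and after showed no change at the wrench, tub or visible spout end. The screwdriver area showed 68 changed pixels. I did not trace the cause. In the pictures the screwdriver looks unmoved and the arm was never seen near it, so it could be the gripper's shadow or the bar entering that area.
- **Not resolved:** There was a sideways force of up to 12 N on the handle at the top of the lift, probably from a few millimetres of error in my estimate of the arc. It is well within the limits.

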